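Move a battery pack from charger to controller

TASK

Move the battery pack from the charger to the measuring arm's controller: press the charger's catch so that the pack springs loose, draw it off the rail, and slide it the same way round into the controller's rail until the catch clicks up behind it, then let go. Be gentle: never press, pull or ram hard (a push of 15 N is plenty), and leave the other things on the bench where they are.

Things in the scene. Friction and masses are not known exactly. Their poses are not given: they have to be found in the camera images.
- pack: The loose grey plastic battery pack, 0.25 to 0.5 kg: a smooth flange 70 (x) x 60 (y) x 9 mm at the bottom and on it a body 66 (x) x 42 (y) mm, up to 54 mm above the underside, with fine ribs on the two long sides where it is gripped, and brass contacts on the nose. Origin: centre of the underside; z up, +x is the nose that goes into a rail first. It starts fully home in the charger, its axes along the charger's.
- pack_nose (a point): Middle of the pack's nose face: 35 mm ahead (+x) of the pack's origin, 4.5 mm above the underside. In a rail the pack has 1.5 mm of play to each side and 2 mm up and down; held stiffly at a wrong height or tilt it wedges (forces several times the push), so ease it by feel, or let go once it is well inside the lips and take it afresh.
- charger: Fixed black plastic charger: a rail and behind it a low finned housing 110 mm wide, 46 mm high. Origin: on the table, straight below the centre of a fully home pack. Its x axis is the rail's line; a pack goes in towards +x, away from the thumb pad. Rail floor 24 mm above the table; a spring plunger at the inner end pushes the pack out with 2.5 to 4.5 N over its last 12 mm; a home pack has 2.5 mm of play before the hard stop.
- controller: Fixed controller of the measuring arm: a grey rail, and behind it a white box 120 mm wide, 74 mm high. Origin: on the table, straight below the centre of a fully home pack. Its x axis is the rail's line; a pack goes in towards +x, away from the thumb pad. Rail floor 24 mm above the table; a spring plunger at the inner end pushes the pack out with 2.5 to 4.5 N over its last 12 mm; a home pack has 2.5 mm of play before the hard stop.
- charger_pad (a point): Centre of the top, at rest, of the charger's thumb pad: black, 30 (x) x 40 (y) mm, before the rail's mouth, 87 mm from the origin towards -x, 22 mm above the table. Pressed down it lowers the tooth: 8 mm in all, 2 N at first, 5.2 N at the bottom, plus 1 N of friction. After about 6 mm the pack springs 12 mm towards -x, over the tooth, and the pad may be let go. The point does not move.
- controller_pad (a point): The same point of the controller's thumb pad (same catch, same place on its rail, 87 mm from the origin towards -x). It need not be pressed.
- charger_mouth (a point): Middle of the charger's rail floor near its open end, 60 mm from the origin towards -x, 24 mm above the table. The rail is 63 mm wide inside; steel lips over both edges leave 50 mm between them, underside 11 mm and top 15 mm above the floor (17 mm at the flared mouth, x = -62 mm). Flared side cheeks and a floor lead-in that drops 4 mm reach out to x = -76 mm.
- controller_mouth (a point): Middle of the controller's rail floor near its open end, 60 mm from the origin towards -x, 24 mm above the table. The rail is 63 mm wide inside; steel lips over both edges leave 50 mm between them, underside 11 mm and top 15 mm above the floor (17 mm at the flared mouth, x = -62 mm). Flared side cheeks and a floor lead-in that drops 4 mm reach out to x = -76 mm.
- charger_tooth (a point): Middle of the top edge of the charger's catch tooth, 5 mm above the rail floor, 35 mm from the origin towards -x: steel, 17 mm wide, ramped over 14 mm on the mouth side and upright on the inner side. A pack pushed in rides over it (about 3 to 10 N) and it springs up behind the pack's rear face; a sharp rise beyond means the hard stop. The point does not move.
- controller_tooth (a point): Middle of the top edge of the controller's catch tooth, 5 mm above the rail floor, 35 mm from the origin towards -x: steel, 17 mm wide, ramped over 14 mm on the mouth side and upright on the inner side. A pack pushed in rides over it (about 3 to 10 N) and it springs up behind the pack's rear face; a sharp rise beyond means the hard stop. The point does not move.
- charger_catch (a joint): How far the charger's catch is pressed down, m: 0 up, 0.008 fully down.
- controller_catch (a joint): How far the controller's catch is pressed down, m: 0 up (also once it has clicked up behind a home pack), about 0.005 while a pack lies over the tooth, 0.008 fully down.
- tube: Bystander: bent copper tube 22 mm thick, about 280 mm long, lying flat. Origin at its middle, on the table.
- vblock: Bystander: dark steel V-block 50 x 50 x 44 mm. Origin under its centre.
- caliper: Bystander: slide caliper 200 mm long, lying flat. Origin under its beam's middle.
- ring_gauge: Bystander: steel ring gauge, 52 mm across, 14 mm high, between the two rails. Origin under its centre.
- plug_gauge: Bystander: steel plug gauge standing up, 34 mm across, 50 mm high. Origin under its centre.
- tape_roll: Bystander: clear roll 90 mm across, 24 mm high. Origin under its centre.
- gauge_block: Bystander: upright steel gauge block 35 x 12 x 30 mm. Origin under its centre.
Things that resemble listed ones, but are neither listed nor needed, are in the scene too. What is shaped like the pack but red is not meant. Several things look just like the charger: the one meant starts farthest to the robot's left.

How it is judged:
On the way, in this order (a step that is already met when the one before it is completed fails the run):
1. the charger's catch is pressed down and the pack springs loose (7 mm or more towards the mouth) (x of pack in the frame of charger between -0.03 and -0.007 m and value of joint charger_catch above 0.003 m), for 0.05 s.
2. the pack is drawn off the charger's rail (x of pack in the frame of charger below -0.095 m), for 0.1 s.
At the end, for the whole second after the job is handed in: The pack is at rest fully home in the controller's rail, nose first (origin -2 to +4 mm along the rail, within 4 mm across, 21 to 28 mm above the controller's), and the catches of both controller and charger are up (less than 1.8 mm down) (x of pack in the frame of controller between -0.002 and 0.004 m and y of pack in the frame of controller between -0.004 and 0.004 m and z of pack in the frame of controller between 0.021 and 0.028 m and x of pack_nose in the frame of controller above 0.032 m and value of joint each of controller_catch, charger_catch below 0.0018 m and linear speed of pack below 0.01 m/s); the robot touches nothing.
It fails at once if the pack is forced against the charger with more than 75 N in all contacts together (contact force between pack and charger above 75 N).
It fails at once if the pack is forced against the controller with more than 75 N in all contacts together (contact force between pack and controller above 75 N).
It fails at once if the charger or its catch is pressed with more than 30 N (contact force between the fingers and charger above 30 N).
It fails at once if the controller or its catch is pressed with more than 30 N (contact force between the fingers and controller above 30 N).
It fails at once if a bystander is moved more than 30 mm (distance of any of tube, vblock, caliper, ring_gauge, plug_gauge, tape_roll, gauge_block from where it was at the start of the episode above 0.03 m).
It also fails if it takes over 54 s, if anything falls off the work surface, if the arm or the gripper's body presses on something with over 40 N, if the wrist force passes 120 N, or if a joint passes its speed limit or range.

ROBOT

A 7-joint arm with a two-finger parallel gripper is mounted at the origin on the work surface. World frame = base frame: x ahead of the robot, y to its left, z up, the work surface at z = 0. Lengths are in m, angles in rad, forces in N, time in s.
With the tool pointing down it reaches from about 0.4 to 0.85 m from the base axis. Payload 10.4 kg.
Tool frame: the origin (TCP) lies between the finger pads; the fingertips stand 11 mm ahead of it and the grasp point (between the pads) lies 8 mm behind it; z points along the fingers, y is the direction in which the jaws open and shut (so a half turn about z gives the same grasp; the last joint's range is limited). The gripper opens to 87 mm and grips with 3 to 60 N. Pads are 19 mm wide; open, the fingers measure 117 mm over their backs; the gripper's body (75 mm by 190 mm) begins 51 mm behind the grasp point.
Start: joints at [-1.283, 0.332, -0.065, 1.46, 0.022, 1.35, -0.088], TCP at [0.191, 0.595, 0.201] pointing down, gripper open.
Joint ranges: [-2.6, 2.6], [-0.5, 2.12], [-1.47, 1.34], [0.16, 2.42], [-1.27, 4.41], [0.06, 2.06], [-2.6, 2.6]. Speed limits (rad/s): [2.22, 2.22, 2.79, 2.79, 3.14, 3.14, 3.14].

INTERFACE

Orientations are given as a unit quaternion [x, y, z, w].
In Python, from bench import r, eyes gives the robot as it stands.
- The arm moves only by the shell command python3 -m inch 'ROWS' [FORCE]. ROWS is a JSON object of lists of equal length, an entry for each row: "translation": the shift along the world's x, y, z scaled (see below), a list of three; "rot": the turn, a rotation vector about the world's x, y, z scaled (see below), a list of three; "jaw": the finger opening in mm, from 0 to 87. In form: {"translation": [[tx, ty, tz], ...], "rot": [[ax, ay, az], ...], "jaw": [jaw, ...]}. A call has 1 to 20 rows; each row is the pose to reach, as a shift and turn from the pose measured when the call began; what a row does not reach only later rows make up. The controller multiplies each number of a shift by 100 mm and each number of a turn by 60 degrees. A row lasts 1/10 s, in which the tool goes at most 50 mm and 8.59 degrees, less where a joint would pass 70% of its speed; a pose out of reach is approached as far as the arm can. A call with a number of a shift or a turn outside -1 to 1 is refused whole. A call with a gripper value outside its range is refused whole. The fingers move at their own pace and stop on an object; FORCE is the grip in N (left out, the last holds). Time passes only in rows, so rows that repeat a pose let the fingers close. It gives the time, the measured TCP pose, the force and the opening at its end, in the units of the state.
- r.read_state(): the state, without advancing time (a new reading comes with each control period).
- eyes.camera(name): name is "scene" or "side" or "wrist"; returns the picture (400x640x3 uint8, blue, green, red); there is no depth.
- eyes.calibration(name): a dict with "fx", "fy", "cx", "cy" (pixels), "R" (3x3) and "t" (3): a world point X has camera coordinates R X + t; the wrist camera has in their place "hand_eye" (4x4, takes a point from camera to tool coordinates, whose origin is the TCP and whose axes are the flange's). Camera axes: x right, y down, z forward; pixel columns grow to the right and rows downward; lengths in m; the calibration is good to about 2 mm. A picture is of the moment at which its call begins: read the wrist's pose just before it. calibration takes no time and is no camera call.
- r.close_job(): hands the job in, once; it reports no verdict.
The state is a dict: "time": time; "joint_positions": joint angles; "joint_vel": joint speeds; "joint_torque": joint torques, N m; "ee_pos": TCP position; "eef_rot": TCP orientation; "ft_force": force on the tool from outside, world axes, zero at the start; "torque": the same for the moment, N m; "width": finger opening in m.
Only numpy, scipy, OpenCV 4.12 (cv2) and the standard library are available. Lean on these libraries where they do the work, as an engineer would, in place of code of your own. Each camera call takes 0.05 s, during which the arm holds its last target. There are 200 camera calls.

## Working session

There is one attempt and no reset: what is moved stays moved. The work goes in short steps, Python scripts to look and compute and a shell command to move; the robot and the scene stay as the last step left them, time stands still between calls to the robot, and variables do not carry over. Pictures are saved under pics/ and viewed, about 8 in all and at most 12, crops included, and the job is handed in when it is done.

```bash
ls; mkdir -p pics; python3 - <<'E'
from bench import r, eyes
import cv2,json
s=r.read_state();print(s['time'],s['ee_pos'],s['eef_rot'],s['ft_force'],s['width'])
for n in('scene','side'):
    cv2.imwrite(f'pics/{n}0.png',eyes.camera(n));print(n,eyes.calibration(n))
print(eyes.calibration('wrist'))
E
```

```text
pics
0.0 [0.19102054 0.59463839 0.19984339] [ 1.54768659e-01  9.87950475e-01 -7.17532403e-04 -7.46959721e-05] [-0.3117454   0.62534491 -0.0324901 ] 0.08668364947133661
scene {'fx': 464.2497532005844, 'fy': 464.2497532005844, 'cx': 323.3575471262612, 'cy': 199.4861662703103, 'R': array([[ 0.90236637,  0.43094834, -0.0042958 ],
       [ 0.2357789 , -0.50199412, -0.8321119 ],
       [-0.36075371,  0.74985694, -0.55459114]]), 't': array([-0.49778714, -0.06896265,  1.46429652])}
side {'fx': 488.9059937167001, 'fy': 488.9059937167001, 'cx': 319.4273223942321, 'cy': 200.5088370305287, 'R': array([[ 0.95254359, -0.30434359,  0.00597449],
       [-0.17656597, -0.56839641, -0.8035857 ],
       [ 0.24796204,  0.76439551, -0.59515908]]), 't': array([-0.51581727,  0.13472827,  1.26240397])}
{'fx': 312.27924186969295, 'fy': 312.27924186969295, 'cx': 316.2527360498475, 'cy': 201.02980379747018, 'hand_eye': array([[ 4.17116972e-05, -9.57467108e-01, -2.88542432e-01,
         8.02662236e-02],
       [ 9.99999404e-01,  3.54691462e-04, -1.03240877e-03,
         5.94976689e-04],
       [ 1.09084098e-03, -2.88542217e-01,  9.57466553e-01,
        -1.85086432e-01],
       [ 0.00000000e+00,  0.00000000e+00,  0.00000000e+00,
         1.00000000e+00]])}
```

View pics/scene0.png

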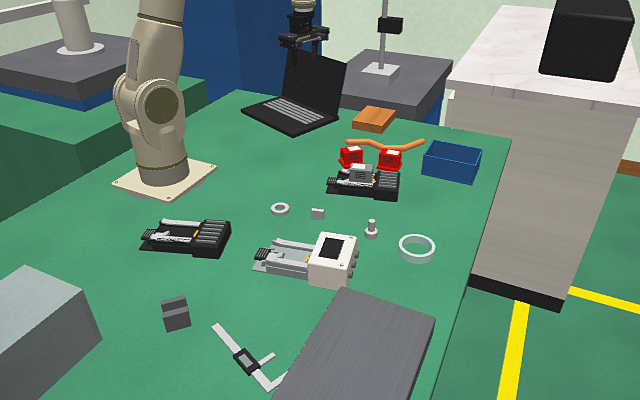

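View pics/side0.png

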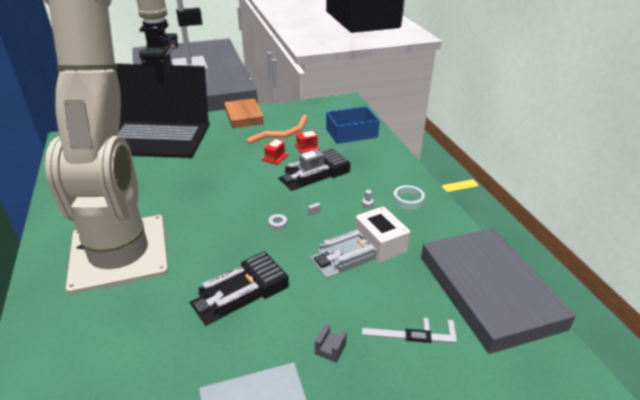

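Scene view: the charger with the grey pack is at about (365,180), the controller at (305,262), and an empty lookalike at (185,238). Red packs stand behind the charger. The side view agrees: charger at (315,168), controller at (360,245). I'll start with a coarse localization.

```bash
cat > h.py <<'E'
import numpy as np, cv2
from bench import r, eyes
from scipy.spatial.transform import Rotation as Ro
def cast(name,px,z):
    """pixels -> world points at height z (fixed cameras)"""
    c=eyes.calibration(name);R,t=c['R'],c['t'];o=-R.T@t
    return castro(c,R.T,o,px,z)
def castro(c,Rw,o,px,z):
    px=np.atleast_2d(np.float64(px));d=np.c_[(px[:,0]-c['cx'])/c['fx'],(px[:,1]-c['cy'])/c['fy'],np.ones(len(px))]@Rw.T
    return o+d*((z-o[2])/d[:,2])[:,None]
def wpose(s):
    H=eyes.calibration('wrist')['hand_eye'];Rt=Ro.from_quat(s['eef_rot']).as_matrix()
    return Rt@H[:3,:3],Rt@H[:3,3]+s['ee_pos']
def wcast(s,px,z):
    return castro(eyes.calibration('wrist'),*wpose(s),px,z)
def wproj(s,X):
    c=eyes.calibration('wrist');R,o=wpose(s);p=(np.atleast_2d(X)-o)@R
    return np.c_[c['cx']+c['fx']*p[:,0]/p[:,2],c['cy']+c['fy']*p[:,1]/p[:,2]]
def st():
    s=r.read_state();print('t',round(s['time'],2),'p',np.round(s['ee_pos'],4),'rpy',np.round(Ro.from_quat(s['eef_rot']).as_euler('ZYX',degrees=True),2),'F',np.round(s['ft_force'],2),'w',round(s['width'],4));return s
E
python3 - <<'E'
from h import *
np.set_printoptions(precision=3,suppress=True)
s=st();print(Ro.from_quat(s['eef_rot']).as_matrix())
print('scene pad,house', cast('scene',[(335,181),(387,185),(361,170)],.03))
print('side ', cast('side',[(288,180),(335,162),(312,160)],.03))
print('ctrl scene pad,boxtop', cast('scene',[(263,255)],.022),cast('scene',[(338,248)],.074))
print('side', cast('side',[(323,262)],.022),cast('side',[(382,225)],.074))
i=[cv2.resize(a,None,fx=4,fy=4,interpolation=cv2.INTER_CUBIC) for a in (eyes.camera('scene')[135:205,310:410],eyes.camera('scene')[225:295,245:365],eyes.camera('side')[145:195,270:360],eyes.camera('side')[205:280,305:415])]
W=np.zeros((600,800,3),np.uint8)
for a,(y,x) in zip(i,((0,0),(0,400),(300,0),(300,400))):
    a=a[:300,:400];W[y:y+a.shape[0],x:x+a.shape[1]]=a
cv2.imwrite('pics/w0.png',eyes.camera('wrist'));cv2.imwrite('pics/crops.png',W)
E
```

```text
t 0.1 p [0.191 0.595 0.2  ] rpy [ 162.19    0.   -179.93] F [-0.24  0.09 -0.2 ] w 0.0873
[[-0.952  0.306 -0.   ]
 [ 0.306  0.952 -0.001]
 [-0.    -0.001 -1.   ]]
scene pad,house [[0.512 0.163 0.03 ]
 [0.66  0.208 0.03 ]
 [0.558 0.257 0.03 ]]
side  [[0.49  0.152 0.03 ]
 [0.66  0.207 0.03 ]
 [0.593 0.24  0.03 ]]
ctrl scene pad,boxtop [[ 0.491 -0.21   0.022]] [[ 0.668 -0.166  0.074]]
side [[ 0.483 -0.211  0.022]] [[ 0.651 -0.179  0.074]]
```

View pics/w0.png

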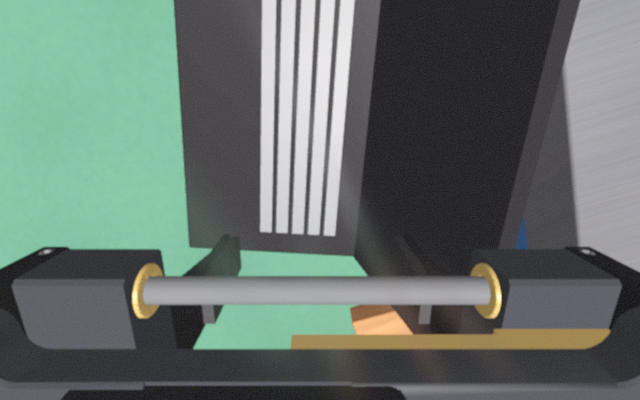

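Wrist view: laptop and tabletop, with the fingers at rows 240–330, so image up is tool +x. The charger is near (0.585,0.183) with yaw about 17°, and the controller is near yaw 12°. I'll move to above the charger.

```bash

python3 -m inch '{"translation":[[0.5,-0.5,0.2],[1,-1,0.3],[1,-1,0.3]],"rot":[[0,0,0.1],[0,0,0.15],[0,0,0.15]],"jaw":[87,87,87]}'
python3 -m inch '{"translation":[[0.5,-0.5,0],[1,-1,0],[1,-1,0]],"rot":[[0,0,0.1],[0,0,0.15],[0,0,0.15]],"jaw":[87,87,87]}'
python3 -m inch '{"translation":[[0.5,-0.5,0],[1,-1,0],[1,-1,0]],"rot":[[0,0,0.1],[0,0,0.15],[0,0,0.15]],"jaw":[87,87,87]}'
python3 -c "
from h import *
s=st();print(np.round(s['joint_positions'],2))"
```

```text
time: 0.65
ee_pos: [0.2927, 0.4934, 0.231]
eef_rot: [0.076, 0.997, 0.0, 0.0]
ft_force: [1.5, 0.9, 0.0]
width: 0.0871
time: 0.95
ee_pos: [0.3945, 0.3912, 0.2313]
eef_rot: [-0.003, 1.0, 0.0, 0.001]
ft_force: [0.8, 1.0, 0.2]
width: 0.0873
time: 1.25
ee_pos: [0.496, 0.2889, 0.2316]
eef_rot: [-0.082, 0.997, 0.0, 0.001]
ft_force: [0.4, 0.5, -0.2]
width: 0.0869
t 1.25 p [0.496  0.2889 0.2316] rpy [-1.7061e+02  1.0000e-01  1.7999e+02] F [ 0.41  0.5  -0.2 ] w 0.0869
[-0.75  0.2   0.16  1.57 -0.03  1.38  1.15]
```

```bash

python3 -m inch '{"translation":[[0.45,-0.5,0],[0.9,-1,0],[0.9,-1,0],[0.9,-1,0]],"rot":[[0,0,0.1],[0,0,0.127],[0,0,0.127],[0,0,0.127]],"jaw":[87,87,87,87]}'
python3 -c "
from h import *
s=st();print(np.round(s['joint_positions'],2));cv2.imwrite('pics/w1.png',eyes.camera('wrist'))"
```

```text
time: 1.65
ee_pos: [0.5892, 0.1823, 0.2314]
eef_rot: [-0.144, 0.99, -0.001, 0.001]
ft_force: [-0.3, -0.5, -0.1]
width: 0.0872
t 1.65 p [0.5892 0.1823 0.2314] rpy [-1.6348e+02  1.2000e-01 -1.7983e+02] F [-0.25 -0.46 -0.06] w 0.0872
[-0.57  0.3   0.24  1.45 -0.07  1.4   1.54]
```

View pics/w1.png

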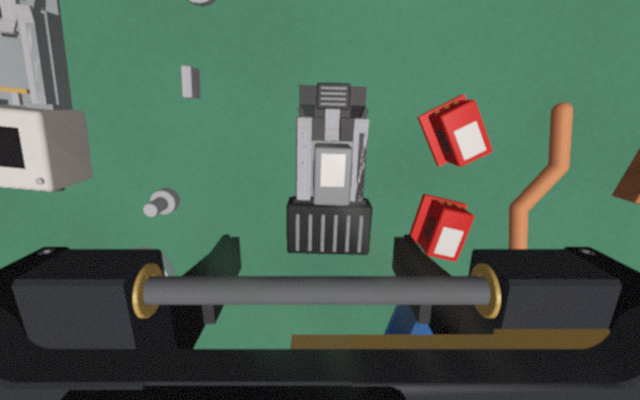

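Wrist view from above: the charger is upright in the image, with the pad at about (333,95), the pack at (332,172) and the housing at rows 200–253. The red packs start at column 412 or beyond, so the fingers will clear them. Next is an enlarged crop for precise pixels.

```bash

python3 -c "
import cv2
a=cv2.imread('pics/w1.png')[75:265,275:385]
b=cv2.resize(a,None,fx=3.1,fy=3.1,interpolation=cv2.INTER_CUBIC)
g=cv2.convertScaleAbs(b,alpha=1.6,beta=10)
for k in range(0,110,10): cv2.line(g,(int(k*3.1),0),(int(k*3.1),4 if k%50 else 12),(0,255,255),1)
for k in range(0,190,10): cv2.line(g,(0,int(k*3.1)),(4 if (75+k)%50 else 12,int(k*3.1)),(0,255,255),1)
cv2.imwrite('pics/w1c.png',g)"
```

```text
(no output)
```

View pics/w1c.png

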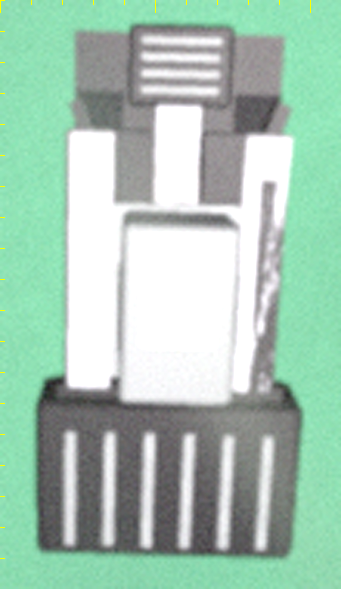

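```bash
cat >> h.py <<'E'
def axis(mids):
    """centre-line points -> yaw deg by straight-line fit"""
    m=np.array(mids)[:,:2];c=m.mean(0);v=np.linalg.svd(m-c)[2][0];v*=np.sign(v[0]);return c,v,np.degrees(np.arctan2(v[1],v[0]))
E
python3 - <<'E'
from h import *
np.set_printoptions(precision=4,suppress=True)
s=st();P=lambda *a:np.array(a)/3.1+[275,75]
f=lambda z,*a:wcast(s,P(*a),z)
pad=f(.022,(133,27),(231,27),(130,103),(230,105));ho=f(.046,(40,404),(301,405),(42,551),(290,555))
bd=f(.078,(125,222),(240,225),(120,402),(233,403))
for n,q in(('pad',pad),('house',ho),('body',bd)):
    print(n,q.mean(0),'lens',np.linalg.norm(q[0]-q[1]),np.linalg.norm(q[2]-q[3]),np.linalg.norm(q[0]-q[2]),np.linalg.norm(q[1]-q[3]))
    fr,bk=(q[0]+q[1])/2,(q[2]+q[3])/2;d=bk-fr;print('  yaw mid',np.degrees(np.arctan2(d[1],d[0])),'yaw from widths',[np.degrees(np.arctan2(w[1],w[0]))-90 +0 for w in(q[1]-q[0],q[3]-q[2])])
for i in((pad,ho),(pad,bd),(bd,ho)):
    print(axis([i[0].mean(0),i[1].mean(0)]),np.linalg.norm((i[0].mean(0)-i[1].mean(0))[:2]))
E
```

```text
t 1.7 p [0.5875 0.1857 0.2314] rpy [-163.29    0.09 -179.95] F [ 0.58  0.94 -0.6 ] w 0.087
pad [0.4934 0.1792 0.022 ] lens 0.037440688372022315 0.039066589896995775 0.027862086438103492 0.02858613392021446
  yaw mid 16.05947867718666 yaw from widths [np.float64(16.699511921879505), np.float64(15.61051438630821)]
house [0.6501 0.2222 0.046 ] lens 0.10473676904018535 0.10441021632394663 0.06489072202304073 0.06628525500371275
  yaw mid 15.806053552105901 yaw from widths [np.float64(16.51976708947339), np.float64(15.756719552507022)]
body [0.5765 0.2021 0.078 ] lens 0.039922689636924275 0.04140497113891354 0.06547693208759753 0.06478295405964668
  yaw mid 15.703960376381714 yaw from widths [np.float64(15.2412148961361), np.float64(16.218174670575053)]
(array([0.5718, 0.2007]), array([0.9644, 0.2645]), np.float64(15.338347487067635)) 0.16243988222579994
(array([0.5349, 0.1907]), array([0.9642, 0.2651]), np.float64(15.375637697804038)) 0.08612987845795304
(array([0.6133, 0.2121]), array([0.9646, 0.2638]), np.float64(15.296258644352783)) 0.07631004259891302
```

```bash

python3 -m inch '{"translation":[[-0.5,-0.05,0],[-0.96,-0.11,-0.3],[-0.96,-0.11,-0.8],[-0.96,-0.11,-0.8],[-0.96,-0.11,-0.8],[-0.96,-0.11,-0.8]],"rot":[[0,0,-0.022],[0,0,-0.022],[0,0,-0.022],[0,0,-0.022],[0,0,-0.022],[0,0,-0.022]],"jaw":[40,0,0,0,0,0]}' 20
cat > look.py <<'E'
import sys
from h import *
n,x0,y0,w,h,k=sys.argv[1],*map(float,sys.argv[2:7])
s=st();a=eyes.camera('wrist')
np.save('pics/'+n,np.r_[s['ee_pos'],s['eef_rot']])
x0,y0,w,h=map(int,(x0,y0,w,h))
b=cv2.resize(a[y0:y0+h,x0:x0+w],None,fx=k,fy=k,interpolation=cv2.INTER_CUBIC)
cv2.imwrite(f'pics/{n}.png',b)
E
python3 look.py w2 200 0 240 300 2
```

```text
time: 2.3
ee_pos: [0.4931, 0.1756, 0.1535]
eef_rot: [-0.134, 0.991, -0.0, 0.002]
ft_force: [0.3, 0.6, 0.3]
width: 0.0468
t 2.3 p [0.4931 0.1756 0.1535] rpy [-164.59    0.24 -179.97] F [0.27 0.59 0.26] w 0.0468
```

View pics/w2.png

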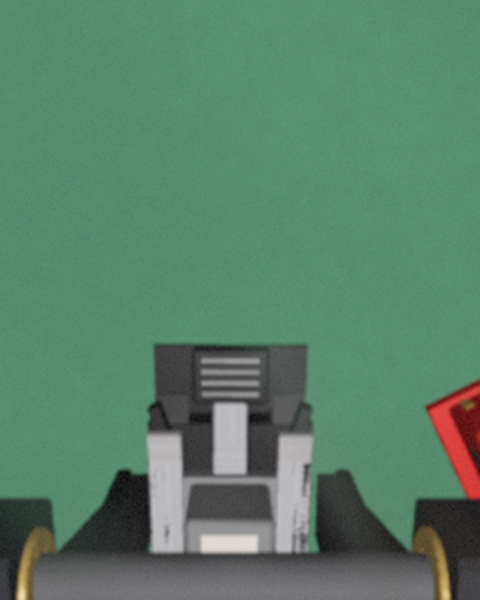

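The pad is sharp, crop corners (195,349), (269,349), (192,401), (271,403), centred between the fingers.

```bash
python3 - <<'E'
from h import *
np.set_printoptions(precision=4,suppress=True)
v=np.load('pics/w2.npy');s=dict(ee_pos=v[:3],eef_rot=v[3:])
P=np.array([(195,349),(269,349),(192,401),(271,403)])/2+[200,0]
q=wcast(s,P,.022);print(q.mean(0))
lips=wcast(s,np.array([(148,433),(313,433)])/2+[200,0],.041);print('lip outer mid',lips.mean(0),np.linalg.norm(lips[0]-lips[1]))
b=wcast(s,np.array([(186,521),(274,521)])/2+[200,0],.078);print('body rear mid',b.mean(0),np.linalg.norm(b[0]-b[1]))
for w in (lips[1]-lips[0],b[1]-b[0]): print(np.degrees(np.arctan2(w[1],w[0]))-90)
E
```

```text
[0.4946 0.1762 0.022 ]
lip outer mid [0.5187 0.1823 0.041 ] 0.08337482083931011
body rear mid [0.5476 0.1902 0.078 ] 0.04070956035237495
15.451298281615848
15.46990458637596
```

```bash

python3 -m inch '{"translation":[[-0.01,0,-0.3],[-0.015,0,-0.7],[-0.015,0,-1],[-0.015,0,-1],[-0.015,0,-1],[-0.015,0,-1],[-0.015,0,-1]],"rot":[[0,0,0],[0,0,0],[0,0,0],[0,0,0],[0,0,0],[0,0,0],[0,0,0]],"jaw":[0,0,0,0,0,0,0]}' 20
python3 -m inch '{"translation":[[0,0,0],[0,0,0]],"rot":[[0,0,0],[0,0,0]],"jaw":[0,0]}'
```

```text
time: 3.05
ee_pos: [0.4931, 0.1761, 0.0555]
eef_rot: [-0.134, 0.991, 0.001, 0.004]
ft_force: [0.1, 0.7, 0.1]
width: 0.0007
time: 3.25
ee_pos: [0.4938, 0.1764, 0.0565]
eef_rot: [-0.134, 0.991, 0.001, 0.005]
ft_force: [-0.2, -0.2, -0.1]
width: 0.0006
```

```bash

python3 -m inch '{"translation":[[-0.03,-0.01,-0.12],[-0.03,-0.01,-0.21],[-0.03,-0.01,-0.24],[-0.03,-0.01,-0.26],[-0.03,-0.01,-0.28],[-0.03,-0.01,-0.29],[-0.03,-0.01,-0.29]],"rot":[[0,0,0],[0,0,0],[0,0,0],[0,0,0],[0,0,0],[0,0,0],[0,0,0]],"jaw":[0,0,0,0,0,0,0]}' 20
```

```text
time: 3.95
ee_pos: [0.4908, 0.1754, 0.0275]
eef_rot: [-0.134, 0.991, 0.001, 0.005]
ft_force: [0.2, 0.7, 0.3]
width: 0.0007
```

```bash

python3 -m inch '{"translation":[[0,0,-0.01],[0,0,-0.02],[0,0,-0.02]],"rot":[[0,0,0],[0,0,0],[0,0,0]],"jaw":[0,0,0]}' 20
python3 look.py w3 200 100 240 300 2; python3 -c "
import cv2
from h import *
cv2.imwrite('pics/s3.png',cv2.resize(eyes.camera('scene')[135:210,310:410],None,fx=5,fy=5))
a=cv2.imread('pics/w3.png')[:400];b=cv2.imread('pics/s3.png')[:,:]
W=np.zeros((600,800,3),np.uint8);W[:400,:480]=a;b=cv2.resize(b,(320,240));W[:240,480:]=b;cv2.imwrite('pics/c3.png',W[:400])"
```

```text
time: 4.25
ee_pos: [0.4908, 0.1754, 0.0255]
eef_rot: [-0.134, 0.991, 0.001, 0.005]
ft_force: [-0.4, 0.5, 0.1]
width: 0.0003
t 4.25 p [0.4908 0.1754 0.0255] rpy [-164.62    0.54  179.97] F [-0.36  0.5   0.07] w 0.0003
```

View pics/c3.png

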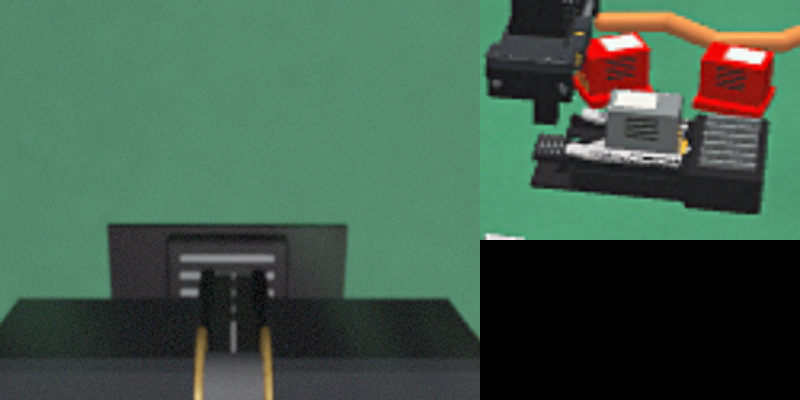

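```bash
python3 - <<'E'
from h import *
c=eyes.calibration('scene')
for X in ([.4908,.1754,.0145],[.4908,.1754,.0345],[.4946,.1762,.022],[.4908,.1754,.022],[.578,.199,.078],[.5476,.1902,.078]):
    p=c['R']@X+c['t'];print(X,p[0]/p[2]*c['fx']+c['cx'],p[1]/p[2]*c['fy']+c['cy'])
for z in(.022,.03,.078):print(cast('scene',[(330.3,173)],z),cast('scene',[(332,181)],z))
cv2.imwrite('pics/sd4.png',cv2.resize(eyes.camera('side')[130:210,250:370],None,fx=6,fy=6,interpolation=cv2.INTER_CUBIC))
E
```

```text
[0.4908, 0.1754, 0.0145] 330.1434227841984 181.92683999950208
[0.4908, 0.1754, 0.0345] 330.1687017976696 176.2675448801082
[0.4946, 0.1762, 0.022] 331.40282905990244 179.96753510897344
[0.4908, 0.1754, 0.022] 330.1528556929098 179.81506398842365
[0.578, 0.199, 0.078] 360.58778093520743 166.251640401076
[0.5476, 0.1902, 0.078] 349.8577025689858 165.42332413018892
[[0.47411576 0.21254516 0.022     ]] [[0.49873668 0.17151812 0.022     ]]
[[0.47980541 0.20016395 0.03      ]] [[0.50415672 0.15958617 0.03      ]]
[[0.51394332 0.1258767  0.078     ]] [[0.53667697 0.08799451 0.078     ]]
```

View pics/sd4.png

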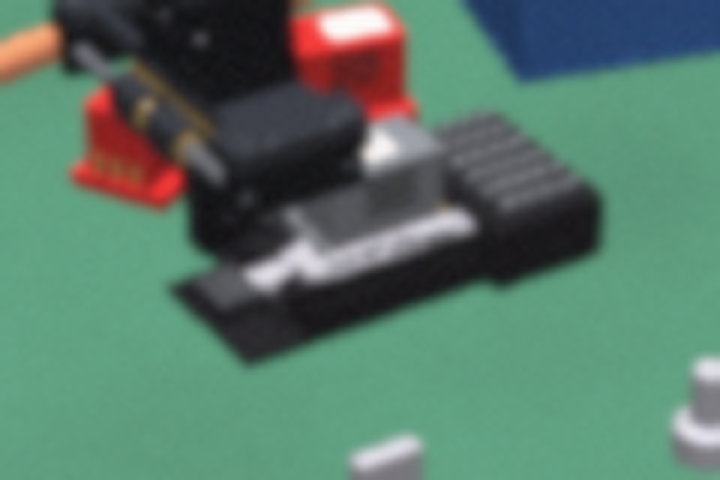

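Scene and side views: the fingertip is still clear of the pad, roughly 10 mm up by the scene view, and no force is felt. I'll descend in guarded steps.

```bash

python3 -m inch '{"translation":[[0,0,-0.03],[0,0,-0.05],[0,0,-0.05]],"rot":[[0,0,0],[0,0,0],[0,0,0]],"jaw":[0,0,0]}' 20
```

```text
time: 4.7
ee_pos: [0.4906, 0.1753, 0.0202]
eef_rot: [-0.134, 0.991, 0.001, 0.004]
ft_force: [-0.6, -0.3, -0.3]
width: 0.0004
```

```bash

python3 -m inch '{"translation":[[0,0,-0.03],[0,0,-0.05],[0,0,-0.05]],"rot":[[0,0,0],[0,0,0],[0,0,0]],"jaw":[0,0,0]}' 20
python3 - <<'E'
from h import *
s=r.read_state();print(s['ft_force'],s['joint_torque'])
b=eyes.camera('scene')
np.set_printoptions(linewidth=200)
g0=cv2.cvtColor(cv2.imread('pics/scene0.png'),6)[160:192,326:342];g=cv2.cvtColor(b,6)[160:192,326:342]
for i in range(32):print(160+i,*[f'{v:3d}' for v in g0[i]],'|',*[f'{v:3d}' for v in g[i]])
E
```

```text
time: 5.0
ee_pos: [0.4903, 0.1752, 0.0147]
eef_rot: [-0.134, 0.991, 0.001, 0.004]
ft_force: [1.0, 0.1, -0.5]
width: 0.0004
[ 1.03445232  0.13922437 -0.50848872] [ 7.85122305e-03 -5.03862047e+01  2.87413247e+00 -3.14774752e+01
  2.27472733e-02 -6.00347877e-02  1.37043436e-02]
160 132 132 131 130 132 131 133 133 129 131 131 136  90  47  83  81 |  46  47  47  44  47  45  47  46  48  46  46  43  33  53  95  87
161 133 134 132 131 133 132 133 135 133 131 133 133 111  40  66  88 |  24  28  27  34  31  35  32  34  37  40  40  35  36  49  71  90
162 131 132 134 130 134 130 131 134 133 135 133 137 133  90  45  67 |  32  28  29  31  26  29  28  26  30  27  26  25  32  72  44  67
163 131 130 132 132 132 133 132 133 132 132 133 133 136 137  93  43 |  30  30  28  24  30  29  31  25  29  29  29  22  50 123  98  42
164 134 135 132 134 132 132 132 132 131 132 132 132 132 136 139  38 |  32  30  30  29  28  31  26  26  27  24  21  19  44 123 145  42
165 130 131 133 132 135 132 132 133 133 134 134 133 133 135 138 116 |  28  32  30  28  31  31  29  28  47  85  65  21  46 119 144 116
166 131 132 132 135 
[... 2763 characters left out ...]
41  31  34  33  31  31  30  34
187 136  58  39  48  46  49  49  50  38  29  32  36  42  42  31  34 | 136  58  39  45  50  49  49  49  35  29  31  32  45  41  30  31
188 139  31  45  45  46  52  46  35  28  29  32  34  37  41  39  45 | 139  36  45  45  46  46  51  41  27  30  29  36  36  36  36  45
189 115  38  43  51  45  47  47  51  51  49  48  49  35  35  32  30 | 115  37  47  48  47  47  47  49  50  52  49  51  40  30  34  37
190  58  43  48  49  49  48  48  49  50  49  48  48  35  32  32  29 |  59  42  46  51  47  44  49  49  46  49  46  52  37  33  34  36
191  32  45  47  50  50  48  49  45  47  47  49  45  36  35  30  34 |  32  42  48  48  45  47  50  51  49  48  48  48  35  31  35  34
```

```bash
python3 - <<'E'
from h import *
def tri(a,b):
    P=[]
    for n in('scene','side'):
        c=eyes.calibration(n);K=np.array([[c['fx'],0,c['cx']],[0,c['fy'],c['cy']],[0,0,1]]);P.append(K@np.c_[c['R'],c['t']])
    X=cv2.triangulatePoints(*P,np.float64(a).reshape(2,1),np.float64(b).reshape(2,1)).ravel();return X[:3]/X[3]
print(tri((330.3,173),(285.8,171.7)),tri((332,180.3),(287.5,178)))
a=eyes.camera('scene')[125:200,295:395];b=eyes.camera('side')[135:195,255:335]
W=np.zeros((600,800,3),np.uint8);W[:300,:400]=cv2.resize(a,(400,300),interpolation=2);W[:300,400:]=cv2.resize(b,(400,300),interpolation=2)
w=eyes.camera('wrist')[150:350,180:460];w=cv2.resize(w,(420,300),interpolation=2);W[300:,:420]=cv2.convertScaleAbs(w,alpha=1.6,beta=15)
cv2.imwrite('pics/c5.png',W);s=st()
for t in(.011,0,-.02):
  Rt=Ro.from_quat(s['eef_rot']).as_matrix()
  print(t,[((wproj(s,s['ee_pos']+Rt@[x,0,t])[0]-[180,150])*1.5+[0,300]).round() for x in(-.0095,0,.0095)])
print('pad',(wproj(s,[.4946,.1762,.022])[0]-[180,150])*1.5+[0,300])
E
```

```text
[0.49010123 0.17756718 0.04422725] [0.49507678 0.17936753 0.01888704]
t 5.2 p [0.4907 0.1753 0.0152] rpy [-164.62    0.51  179.97] F [ 1.38 -0.58  0.13] w 0.0002
0.011 [array([203., 440.]), array([203., 421.]), array([202., 401.])]
0 [array([202., 451.]), array([202., 431.]), array([202., 410.])]
-0.02 [array([202., 473.]), array([202., 451.]), array([202., 428.])]
pad [201.85795867 446.15388153]
```

View pics/c5.png

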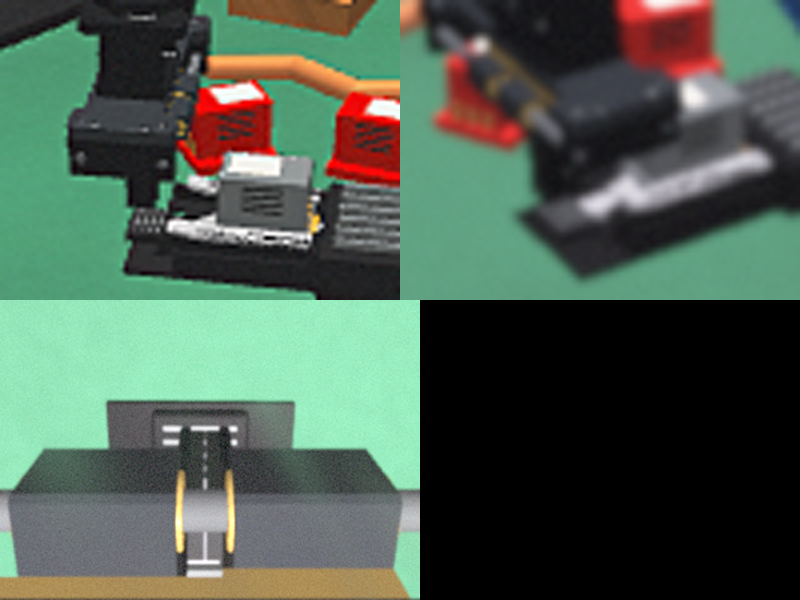

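Triangulation puts the fingertip at z≈44 mm while the reported TCP implied 14 mm. So reported z reads roughly 20–30 mm low and xy is fine. The pictures show the tip still above the pad and well placed over it, so I'll continue by feel.

```bash

python3 -m inch '{"translation":[[0,0,-0.03],[0,0,-0.06],[0,0,-0.06]],"rot":[[0,0,0],[0,0,0],[0,0,0]],"jaw":[0,0,0]}' 20
python3 -m inch '{"translation":[[0,0,-0.02],[0,0,-0.04],[0,0,-0.04]],"rot":[[0,0,0],[0,0,0],[0,0,0]],"jaw":[0,0,0]}' 20
```

```text
time: 5.5
ee_pos: [0.4903, 0.1752, 0.0087]
eef_rot: [-0.134, 0.991, 0.001, 0.004]
ft_force: [0.1, -0.2, -1.2]
width: 0.0004
time: 5.8
ee_pos: [0.49, 0.1751, 0.0043]
eef_rot: [-0.134, 0.991, 0.001, 0.004]
ft_force: [-0.6, -1.1, -0.3]
width: 0.0003
```

```bash

python3 -m inch '{"translation":[[0,0,-0.02],[0,0,-0.04],[0,0,-0.04]],"rot":[[0,0,0],[0,0,0],[0,0,0]],"jaw":[0,0,0]}' 20
python3 - <<'E'
from h import *
np.set_printoptions(linewidth=200)
g=cv2.cvtColor(eyes.camera('scene'),6)[172:186,326:345]
for i in range(14):print(172+i,*[f'{v:3d}' for v in g[i]])
E
```

```text
time: 6.1
ee_pos: [0.4901, 0.1751, 0.0002]
eef_rot: [-0.134, 0.991, 0.001, 0.004]
ft_force: [0.4, -0.1, 2.1]
width: 0.0006
172  28  28  30  27  30  33  27  26  31  60  18  26  38  25  25  20  57 107 124
173  23  23  33  27  32  31  27  27  24  20  26  32  36  34  29  24  21  17  13
174  86  21  27  27  26  29  31  27  27  55  19  22  24  35  32  31  27  32  26
175  78  19  30  32  29  28  20  26  80 165 156  62  46  49  50  45  43  39  40
176  77  23  25  27  26  29  32  33  77 158 151  36  44  48  44  43  52  48  51
177  76  14  31  31  24  32  27  20  35  95  83  32  27  27  26  40  47  50  48
178  76  17  29  27  29  31  31  25  36  77  71  40  61 100 124  63  41  44  38
179  77  20  28  26  29  22  24  27  72 145  25  23  47 130  68   9  12  11  39
180  73  13  22  24  25  21  22  19  67 139  73 207 244 234 238 234 179 175 130
181 144  66  82  74  73  74  71  35  77  61  66 189 231 224 223 222 222 229 231
182 108  46  93  58 114  61 131  68 151  44 118 224 180 206 234 226 221 219 166
183  76  36  42  48  47  44  47  46  57  40  33  60  80 102 127 151 180 207 183
184  72  16  22  27  28  29  30  31  34  36  38  31  25  20  43  51 104 133 131
185 107  81  32  29  35  33  31  35  37  30  33  35  30  27  29  27  20  14  21
```

Contact, 2 N. Now I'll press by about 7 mm.

```bash

python3 -m inch '{"translation":[[0,0,-0.02],[0,0,-0.04],[0,0,-0.055],[0,0,-0.065],[0,0,-0.065]],"rot":[[0,0,0],[0,0,0],[0,0,0],[0,0,0],[0,0,0]],"jaw":[0,0,0,0,0]}' 20
python3 - <<'E'
from h import *
g=eyes.camera('scene');
for n,a in(('0',cv2.imread('pics/scene0.png')),('1',g)):
    c=a[155:190,340:385];m=(c.min(2)>215).astype(np.uint8);m[:]=m;k,l,s,ce=cv2.connectedComponentsWithStats(m[:16]);print(n,s[1:],ce[1:]+[340,155])
E
```

```text
time: 6.65
ee_pos: [0.4903, 0.1752, -0.0061]
eef_rot: [-0.134, 0.991, 0.001, 0.004]
ft_force: [-0.7, 0.5, 4.0]
width: 0.0007
0 [[12  9 13  5 52]
 [ 3 14  4  2  6]] [[358.59615385 165.75      ]
 [344.16666667 169.66666667]]
1 [[ 2  7 12  6 52]] [[347.76923077 164.67307692]]
```

```bash

python3 - <<'E'
from h import *
def lab(a,y0,y1,x0,x1):
    c=a[y0:y1,x0:x1];m=(c.min(2)>185).astype(np.uint8);k,l,s,ce=cv2.connectedComponentsWithStats(m);return [(t.tolist(),(q+[x0,y0]).round(1).tolist()) for t,q in zip(s[1:],ce[1:]) if t[4]>8]
sc,sd=eyes.camera('scene'),eyes.camera('side')
for n in('0','1'):
    a=cv2.imread('pics/scene0.png') if n=='0' else sc;b=cv2.imread('pics/side0.png') if n=='0' else sd
    print(n,lab(a,158,173,338,380),lab(b,145,165,295,330))
W=np.hstack([cv2.resize(sc[145:210,310:410],(400,260),interpolation=2),cv2.resize(sd[135:195,265:357],(400,260),interpolation=2)]);cv2.imwrite('pics/c6.png',W)
print(cast('scene',[(358.6,165.75),(347.8,164.7)],.078));st()
E
```

```text
0 [([14, 5, 13, 6, 59], [358.4, 165.7]), ([4, 11, 7, 4, 13], [344.5, 170.3])] [([8, 6, 14, 8, 71], [309.1, 154.3])]
1 [([4, 4, 12, 6, 55], [347.7, 164.7])] []
[[0.57160995 0.19929563 0.078     ]
 [0.5404267  0.19161555 0.078     ]]
t 6.8 p [ 0.4903  0.1752 -0.006 ] rpy [-164.61    0.46  179.99] F [0.58 0.38 4.11] w 0.0003
```

View pics/c6.png

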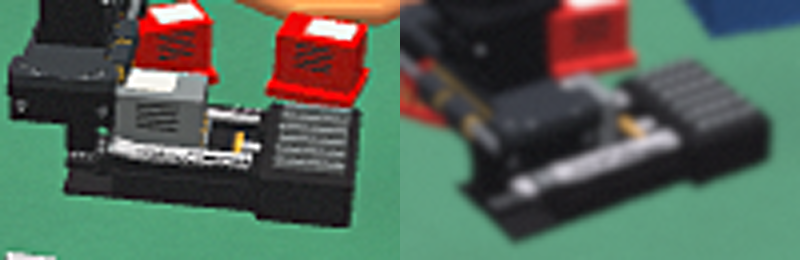

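Side by side, before and after: the pack has sprung loose and slid about 30 mm (label 358→348), exposing the brass nose contacts. It still lies over the tooth. I'll lift, move over it and look.

```bash

python3 -m inch '{"translation":[[0,0,0.4],[0,0,0.9],[0,0,1],[0.25,0.08,1],[0.56,0.16,1],[0.56,0.16,1],[0.56,0.16,1],[0.56,0.16,1]],"rot":[[0,0,0],[0,0,0],[0,0,0],[0,0,0],[0,0,0],[0,0,0],[0,0,0],[0,0,0]],"jaw":[0,0,30,60,60,60,60,60]}' 20
python3 look.py w7 200 0 240 300 2
```

```text
time: 7.6
ee_pos: [0.5453, 0.1908, 0.0933]
eef_rot: [-0.134, 0.991, 0.0, 0.003]
ft_force: [-0.5, -0.5, -0.5]
width: 0.0402
t 7.6 p [0.5453 0.1908 0.0933] rpy [-164.61    0.37  180.  ] F [-0.46 -0.47 -0.51] w 0.0402
```

View pics/w7.png

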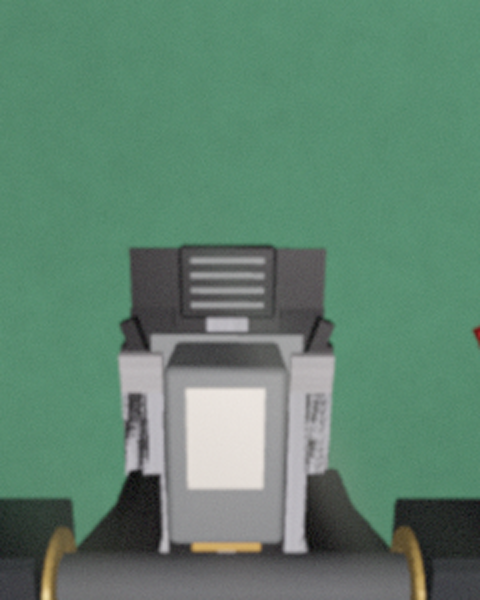

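```bash
python3 - <<'E'
from h import *
np.set_printoptions(precision=4,suppress=True)
v=np.load('pics/w7.npy')
for b in(0,.015,.03):
    s=dict(ee_pos=v[:3]+[0,0,b],eef_rot=v[3:])
    q=lambda z,*p:wcast(s,np.array(p)/2+[200,0],z)
    pad=q(.022,(181,247),(274,247),(179,316),(275,317));fl=q(.033,(152,335),(305,335));bd=q(.078,(170,365),(285,365),(163,543),(291,543))
    L=lambda a,i,j:np.linalg.norm(a[i]-a[j])
    print(b,'pad',L(pad,0,1),L(pad,2,3),L(pad,0,2),'fl',L(fl,0,1),'body',L(bd,0,1),L(bd,2,3),L(bd,0,2))
    a=np.radians(15.4);u=np.array([np.cos(a),np.sin(a)]);pc=pad.mean(0)[:2];n=np.array([-u[1],u[0]])
    o=pc+.087*u
    for k,p in(('flange rear +35',fl.mean(0)[:2]+.035*u),('body centre',bd.mean(0)[:2])):print('  ',k,p,'in charger',(p-o)@u,(p-o)@n)
    print('   pad',pc,'tcp in pack y',(v[:2]-bd.mean(0)[:2])@n,'x',(v[:2]-bd.mean(0)[:2])@u)
E
```

```text
0 pad 0.03703606214878136 0.039487779340275565 0.02762305497028498 fl 0.06075758019709771 body 0.03781654042052148 0.046057606286436834 0.06597092847969852
   flange rear +35 [0.547  0.1905] in charger -0.03253277700793645 0.0005431209179081964
   body centre [0.5462 0.1901] in charger -0.03336120798041322 0.0003728477908478305
   pad [0.4946 0.1755] tcp in pack y 0.0009807951621352005 x -0.0006964433824992965
0.015 pad 0.03920717298904269 0.041802613607458516 0.029242360873979408 fl 0.06447927527435106 body 0.04065450274567124 0.04951402376868116 0.07092175178343295
   flange rear +35 [0.5498 0.1911] in charger -0.031266560890369256 0.000569907908428675
   body centre [0.5522 0.1916] in charger -0.028875843750429064 0.0003604010600983193
   pad [0.4962 0.1758] tcp in pack y 0.0011375374772538522 x -0.00682371316635602
0.03 pad 0.04137828382930397 0.04411744787464153 0.030861666777674004 fl 0.06820097035160441 body 0.043492465070820996 0.05297044125092546 0.07587257508716748
   flange rear +35 [0.5526 0.1918] in charger -0.030000344772802168 0.0005966948989491839
   body centre [0.5581 0.193 ] in charger -0.024390479520445138 0.0003479543293488403
   pad [0.4978 0.1761] tcp in pack y 0.0012942797923724745 x -0.012950982950212636
```

Sizes match with zero z bias, so the wrist camera and pose agree. It is the fingertips that sit about 21 mm behind the reported TCP, so tip z = reported z + 0.021. The pack is at x≈-0.0325 in the charger frame. I'll grasp with the tip at about 48 mm, above the lips.

```bash

python3 -m inch '{"translation":[[0.01,0,-0.2],[0.01,-0.01,-0.4],[0.01,-0.01,-0.55],[0.01,-0.01,-0.6],[0.01,-0.01,-0.6]],"rot":[[0,0,0],[0,0,0],[0,0,0],[0,0,0],[0,0,0]],"jaw":[64,64,64,64,64]}' 20
python3 -m inch '{"translation":[[0,0,-0.03],[0,0,-0.06],[0,0,-0.06]],"rot":[[0,0,0],[0,0,0],[0,0,0]],"jaw":[64,64,64]}' 20
```

```text
time: 8.15
ee_pos: [0.5458, 0.1898, 0.0331]
eef_rot: [-0.134, 0.991, 0.0, 0.003]
ft_force: [-0.3, -0.3, 0.4]
width: 0.0637
time: 8.45
ee_pos: [0.5458, 0.1898, 0.0272]
eef_rot: [-0.134, 0.991, 0.0, 0.003]
ft_force: [0.1, -0.1, 1.3]
width: 0.0642
```

```bash

python3 -m inch '{"translation":[[0,0,0],[0,0,0],[0,0,0],[0,0,0],[0,0,0]],"rot":[[0,0,0],[0,0,0],[0,0,0],[0,0,0],[0,0,0]],"jaw":[50,36,36,36,36]}' 15
```

```text
time: 8.95
ee_pos: [0.546, 0.1895, 0.0273]
eef_rot: [-0.134, 0.991, 0.0, 0.003]
ft_force: [1.0, -1.7, 0.7]
width: 0.0421
```

Gripped at 42.1 mm. The slide ended right at the edge of step 1's window, so I'll ease the pack 13 mm back in over the depressed tooth, hold, then draw it out.

```bash

python3 -m inch '{"translation":[[0.04,0.01,0],[0.08,0.02,0],[0.12,0.033,0],[0.125,0.034,0],[0.125,0.034,0]],"rot":[[0,0,0],[0,0,0],[0,0,0],[0,0,0],[0,0,0]],"jaw":[36,36,36,36,36]}' 20
python3 - <<'E'
from h import *
st();c=eyes.camera('scene')[155:175,338:385];m=(c.min(2)>185).astype(np.uint8);k,l,s,ce=cv2.connectedComponentsWithStats(m);p=[q+[338,155] for t,q in zip(s[1:],ce[1:]) if t[4]>20];print(p,cast('scene',p,.078) if p else '')
E
```

```text
time: 9.45
ee_pos: [0.5589, 0.1931, 0.0273]
eef_rot: [-0.134, 0.991, 0.0, 0.003]
ft_force: [0.5, -0.5, 0.6]
width: 0.0418
t 9.45 p [0.5589 0.1931 0.0273] rpy [-164.62    0.39 -179.99] F [ 0.52 -0.49  0.55] w 0.0418
[]
```

```bash

python3 -m inch '{"translation":[[-0.12,-0.033,0],[-0.25,-0.069,0],[-0.4,-0.11,0],[-0.55,-0.151,0],[-0.7,-0.193,0],[-0.85,-0.234,0],[-0.98,-0.27,0],[-0.98,-0.27,0],[-0.98,-0.27,0]],"rot":[[0,0,0],[0,0,0],[0,0,0],[0,0,0],[0,0,0],[0,0,0],[0,0,0],[0,0,0],[0,0,0]],"jaw":[36,36,36,36,36,36,36,36,36]}' 20
python3 -m inch '{"translation":[[-0.1,-0.028,0],[-0.2,-0.055,0.05],[-0.2,-0.055,0.4],[-0.2,-0.055,0.8],[-0.2,-0.055,1],[-0.2,-0.055,1]],"rot":[[0,0,0],[0,0,0],[0,0,0],[0,0,0],[0,0,0],[0,0,0]],"jaw":[36,36,36,36,36,36]}' 20
```

```text
time: 10.4
ee_pos: [0.4607, 0.1661, 0.0272]
eef_rot: [-0.134, 0.991, 0.0, 0.003]
ft_force: [0.2, 0.1, -4.2]
width: 0.0416
time: 11.0
ee_pos: [0.4421, 0.1613, 0.1302]
eef_rot: [-0.134, 0.991, 0.002, 0.006]
ft_force: [0.0, 0.7, -4.6]
width: 0.0417
```

The pack is held, about 4.5 N of weight, and clear of the rail. I'll carry it over the controller for a wrist look.

```bash

Z='"rot":[[0,0,0],[0,0,0],[0,0,0]],"jaw":[36,36,36]}'
python3 -m inch '{"translation":[[0.1,-0.2,0.4],[0.3,-0.6,0.9],[0.45,-1,1]],"rot":[[0,0,0],[0,0,0],[0,0,0]],"jaw":[36,36,36]}' 20
python3 -m inch '{"translation":[[0.2,-0.45,0],[0.4,-0.9,0],[0.45,-1,0]],"rot":[[0,0,-0.02],[0,0,-0.05],[0,0,-0.05]],"jaw":[36,36,36]}' 20
python3 -m inch '{"translation":[[0.2,-0.45,0],[0.4,-0.9,0],[0.45,-1,0]],"rot":[[0,0,0],[0,0,0],[0,0,0]],"jaw":[36,36,36]}' 20
python3 -m inch '{"translation":[[0.12,-0.2,0],[0.25,-0.4,0],[0.25,-0.4,0],[0.25,-0.4,0]],"rot":[[0,0,0],[0,0,0],[0,0,0],[0,0,0]],"jaw":[36,36,36,36]}' 20
python3 look.py w8 120 0 400 300 2; python3 -c "
from h import *;print(r.read_state()['joint_positions'])"
```

```text
time: 11.3
ee_pos: [0.4844, 0.0696, 0.2283]
eef_rot: [-0.136, 0.991, 0.002, 0.007]
ft_force: [2.2, 0.8, -4.5]
width: 0.0419
time: 11.6
ee_pos: [0.5295, -0.0369, 0.2268]
eef_rot: [-0.106, 0.994, 0.0, 0.006]
ft_force: [0.2, -0.0, -5.3]
width: 0.0418
time: 11.9
ee_pos: [0.5739, -0.1426, 0.2247]
eef_rot: [-0.103, 0.995, -0.001, 0.005]
ft_force: [-0.0, -1.0, -4.6]
width: 0.0418
time: 12.3
ee_pos: [0.5981, -0.1825, 0.2227]
eef_rot: [-0.102, 0.995, -0.001, 0.003]
ft_force: [-0.1, -0.2, -4.2]
width: 0.042
t 12.3 p [ 0.5981 -0.1825  0.2227] rpy [-168.24    0.34 -179.9 ] F [-0.1  -0.2  -4.18] w 0.042
[-0.19812509  0.3404972   0.54661162  1.4606318  -0.17969241  1.38345581
  2.13238821]
```

View pics/w8.png

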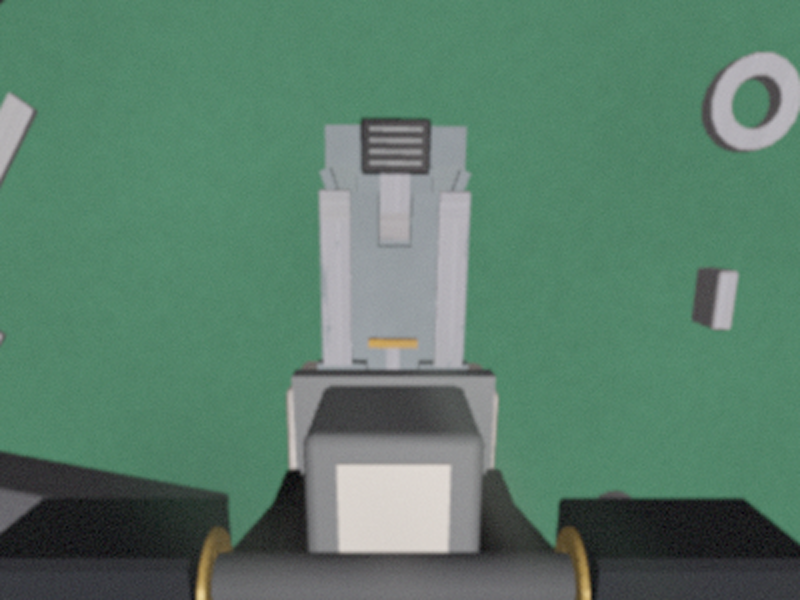

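Controller view: pad at crop (362–431,119–173), the rail lips running from row 192 to 365, and the held pack in line with the fingers. Computing the controller's pose.

```bash
python3 - <<'E'
from h import *
np.set_printoptions(precision=4,suppress=True)
v=np.load('pics/w8.npy');s=dict(ee_pos=v[:3],eef_rot=v[3:])
q=lambda z,*p:wcast(s,np.array(p)/2+[120,0],z)
pad=q(.022,(362,119),(431,119),(361,172),(430,173))
lo=q(.039,(320,192),(470,192),(322,365),(465,365));li=q(.039,(349,192),(440,192),(353,365),(437,365))
ang=lambda d:np.degrees(np.arctan2(d[1],d[0]))
m=lambda a,i,j:(a[i]+a[j])/2
print('pad',pad.mean(0),[np.linalg.norm(pad[0]-pad[1]),np.linalg.norm(pad[2]-pad[3])])
for a in(lo,li):print('w',np.linalg.norm(a[0]-a[1]),np.linalg.norm(a[2]-a[3]),'yaw edges',ang(a[2]-a[0]),ang(a[3]-a[1]),'mid',ang(m(a,2,3)-m(a,0,1)),'cross',ang(a[1]-a[0])-90,'mids',m(a,0,1),m(a,2,3))
mids=[pad.mean(0),m(lo,0,1),m(lo,2,3),m(li,0,1),m(li,2,3)]
c,u,y=axis(mids);print(c,u,y);n=np.array([-u[1],u[0]])
print('offs',[float(((x[:2]-c)@n)*1e3) for x in mids])
pc=pad.mean(0)[:2];pc=c+((pc-c)@u)*u;o=pc+.087*u;print('origin',o)
for x in(-.15,-.12,-.1,-.03,0):print(x,o+x*u)
print('tool yaw now',ang(Ro.from_quat(v[3:]).as_matrix()[:,0])+180)
E
```

```text
pad [ 0.484 -0.204  0.022] [np.float64(0.0390920099753869), np.float64(0.040021006453761235)]
w 0.08387751610055189 0.08664494371785214 yaw edges 10.503671734512645 12.0984958413775 mid 11.300699940425089 cross 11.7532398262381 mids [ 0.509  -0.1993  0.039 ] [ 0.6065 -0.1799  0.039 ]
w 0.05088593294440722 0.05089553265314485 yaw edges 11.983583455563918 11.989208597372432 mid 11.98639541327335 cross 11.7532398262382 mids [ 0.5091 -0.1996  0.039 ] [ 0.6063 -0.179   0.039 ]
[ 0.543  -0.1924] [0.98   0.1992] 11.488116376358693
offs [0.3566929687517032, -0.0889486880912626, -0.41406024783392004, -0.3590067095289191, 0.5053226767025103]
origin [ 0.5693 -0.187 ]
-0.15 [ 0.4223 -0.2169]
-0.12 [ 0.4517 -0.2109]
-0.1 [ 0.4713 -0.2069]
-0.03 [ 0.5399 -0.193 ]
0 [ 0.5693 -0.187 ]
tool yaw now 11.75613928075353
```

```bash

python3 -m inch '{"translation":[[-0.4,-0.08,0],[-0.8,-0.16,0],[-0.95,-0.19,0],[-0.95,-0.19,0]],"rot":[[0,0,0],[0,0,0],[0,0,0],[0,0,0]],"jaw":[36,36,36,36]}' 20
python3 -m inch '{"translation":[[-0.4,-0.08,0],[-0.79,-0.15,0],[-0.79,-0.15,-0.3],[-0.79,-0.15,-0.7],[-0.79,-0.15,-0.95],[-0.79,-0.15,-0.95],[-0.79,-0.15,-0.95]],"rot":[[0,0,0],[0,0,0],[0,0,0],[0,0,0],[0,0,0],[0,0,0],[0,0,0]],"jaw":[36,36,36,36,36,36,36]}' 20
python3 -c "
from h import *;s=st();print(s['joint_positions'])"
```

```text
time: 12.75
ee_pos: [0.5011, -0.2006, 0.2233]
eef_rot: [-0.103, 0.995, 0.0, 0.004]
ft_force: [-0.0, 0.3, -5.1]
width: 0.0419
time: 13.45
ee_pos: [0.4227, -0.2151, 0.1289]
eef_rot: [-0.103, 0.995, 0.0, 0.004]
ft_force: [0.1, -1.2, -3.9]
width: 0.0419
t 13.45 p [ 0.4227 -0.2151  0.1289] rpy [-168.17    0.42 -179.99] F [ 0.14 -1.23 -3.91] w 0.0419
[-0.20371674  0.03493964  0.59969756  1.97202355 -0.02614697  1.13470267
  2.18388744]
```

```bash

python3 -m inch '{"translation":[[0,-0.01,-0.3],[0,-0.018,-0.6],[0,-0.018,-0.85],[0,-0.018,-0.97],[0,-0.018,-0.97],[0,-0.018,-0.97]],"rot":[[0,0,0],[0,0,0],[0,0,0],[0,0,0],[0,0,0],[0,0,0]],"jaw":[36,36,36,36,36,36]}' 20
python3 -c "
from h import *;s=st()"
```

```text
time: 14.05
ee_pos: [0.4239, -0.2172, 0.0334]
eef_rot: [-0.103, 0.995, -0.0, 0.005]
ft_force: [0.6, 0.1, -4.0]
width: 0.0418
t 14.05 p [ 0.4239 -0.2172  0.0334] rpy [-168.15    0.51 -179.94] F [ 0.57  0.05 -3.98] w 0.0418
```

```bash

python3 -m inch '{"translation":[[0,0.003,-0.03],[0,0.005,-0.06],[0.12,0.03,-0.06],[0.24,0.055,-0.06],[0.34,0.075,-0.06],[0.44,0.097,-0.06],[0.44,0.097,-0.06]],"rot":[[0,0,0],[0,0,0],[0,0,0],[0,0,0],[0,0,0],[0,0,0],[0,0,0]],"jaw":[36,36,36,36,36,36,36]}' 20
python3 -c "
from h import *;s=st()"
```

```text
time: 14.75
ee_pos: [0.4696, -0.2069, 0.0274]
eef_rot: [-0.104, 0.995, -0.0, 0.005]
ft_force: [0.0, -0.1, -4.7]
width: 0.042
t 14.75 p [ 0.4696 -0.2069  0.0274] rpy [-168.06    0.53 -179.9 ] F [ 0.05 -0.12 -4.75] w 0.042
```

```bash

python3 -m inch '{"translation":[[0.05,0.01,0],[0.1,0.02,0],[0.15,0.03,0],[0.2,0.04,0]],"rot":[[0,0,0],[0,0,-0.002],[0,0,-0.003],[0,0,-0.003]],"jaw":[36,36,36,36]}' 20
python3 -c "
from h import *;s=st()"
```

```text
time: 15.15
ee_pos: [0.49, -0.2031, 0.0275]
eef_rot: [-0.102, 0.995, -0.0, 0.005]
ft_force: [-1.7, -2.3, -3.1]
width: 0.0419
t 15.15 p [ 0.49   -0.2031  0.0275] rpy [-168.26    0.54 -179.89] F [-1.74 -2.33 -3.08] w 0.0419
```

```bash

python3 -m inch '{"translation":[[0.04,0.003,0],[0.08,0.01,0],[0.12,0.017,0],[0.15,0.023,0]],"rot":[[0,0,0],[0,0,0],[0,0,0],[0,0,0]],"jaw":[36,36,36,36]}' 20
python3 -c "
from h import *;s=st()"
```

```text
time: 15.55
ee_pos: [0.5058, -0.2006, 0.0277]
eef_rot: [-0.102, 0.995, -0.0, 0.005]
ft_force: [-0.4, 0.1, 0.2]
width: 0.0417
t 15.55 p [ 0.5058 -0.2006  0.0277] rpy [-168.24    0.58 -179.88] F [-0.36  0.12  0.24] w 0.0417
```

```bash

python3 -m inch '{"translation":[[0.05,0.01,0],[0.1,0.02,0],[0.15,0.03,0],[0.2,0.04,0],[0.2,0.04,0]],"rot":[[0,0,0],[0,0,0],[0,0,0],[0,0,0],[0,0,0]],"jaw":[36,36,36,36,36]}' 20
python3 -c "
from h import *;s=st()"
```

```text
time: 16.05
ee_pos: [0.5268, -0.1962, 0.0278]
eef_rot: [-0.103, 0.995, -0.001, 0.006]
ft_force: [1.0, -0.2, -0.7]
width: 0.0418
t 16.05 p [ 0.5268 -0.1962  0.0278] rpy [-168.2     0.63 -179.87] F [ 0.96 -0.16 -0.7 ] w 0.0418
```

```bash

python3 -m inch '{"translation":[[0.06,0.012,0],[0.12,0.024,0],[0.18,0.037,0],[0.25,0.051,0],[0.25,0.051,0]],"rot":[[0,0,0],[0,0,0],[0,0,0],[0,0,0],[0,0,0]],"jaw":[36,36,36,36,36]}' 20
python3 -m inch '{"translation":[[0.03,0.006,0],[0.06,0.012,0],[0.09,0.018,0],[0.09,0.018,0]],"rot":[[0,0,0],[0,0,0],[0,0,0],[0,0,0]],"jaw":[36,36,36,36]}' 20
```

```text
time: 16.55
ee_pos: [0.5531, -0.1909, 0.0279]
eef_rot: [-0.103, 0.995, -0.001, 0.006]
ft_force: [1.0, -0.2, -0.8]
width: 0.0417
time: 16.95
ee_pos: [0.5619, -0.1891, 0.0276]
eef_rot: [-0.103, 0.995, -0.001, 0.006]
ft_force: [-3.0, -0.9, -0.7]
width: 0.0419
```

```bash

python3 -m inch '{"translation":[[0.03,0.006,0],[0.06,0.012,0],[0.06,0.012,0]],"rot":[[0,0,0],[0,0,0],[0,0,0]],"jaw":[36,36,36]}' 20
python3 -m inch '{"translation":[[0.02,0.004,0],[0.03,0.006,0],[0.03,0.006,0]],"rot":[[0,0,0],[0,0,0],[0,0,0]],"jaw":[36,36,36]}' 20
```

```text
time: 17.25
ee_pos: [0.568, -0.1879, 0.0276]
eef_rot: [-0.103, 0.995, -0.001, 0.005]
ft_force: [-3.9, -1.5, 0.1]
width: 0.0418
time: 17.55
ee_pos: [0.5707, -0.1875, 0.0275]
eef_rot: [-0.103, 0.995, -0.001, 0.005]
ft_force: [-4.2, -0.8, -0.8]
width: 0.0419
```

```bash

python3 -m inch '{"translation":[[0.01,0.002,0],[0.015,0.003,0],[0.015,0.003,0]],"rot":[[0,0,0],[0,0,0],[0,0,0]],"jaw":[36,36,36]}' 20
python3 -m inch '{"translation":[[0.01,0.002,0],[0.015,0.003,0],[0.015,0.003,0]],"rot":[[0,0,0],[0,0,0],[0,0,0]],"jaw":[36,36,36]}' 20
```

```text
time: 17.85
ee_pos: [0.571, -0.1874, 0.0275]
eef_rot: [-0.103, 0.995, -0.0, 0.004]
ft_force: [-8.4, -0.7, 4.9]
width: 0.0419
time: 18.15
ee_pos: [0.571, -0.1874, 0.0275]
eef_rot: [-0.102, 0.995, 0.0, 0.003]
ft_force: [-11.8, -0.7, 6.2]
width: 0.0419
```

```bash

python3 -m inch '{"translation":[[-0.01,-0.002,0],[-0.02,-0.004,0],[-0.03,-0.006,0],[-0.03,-0.006,0]],"rot":[[0,0,0],[0,0,0],[0,0,0],[0,0,0]],"jaw":[36,36,36,36]}' 20
python3 -c "
from h import *
st()
for n in ('scene','side'): cv2.imwrite(f'pics/{n}9.png',eyes.camera(n))"
```

```text
time: 18.55
ee_pos: [0.5685, -0.1878, 0.0275]
eef_rot: [-0.102, 0.995, -0.0, 0.003]
ft_force: [-1.2, -0.5, -2.5]
width: 0.0418
t 18.55 p [ 0.5685 -0.1878  0.0275] rpy [-168.26    0.4  -179.95] F [-1.2  -0.49 -2.5 ] w 0.0418
```

```bash

python3 -m inch '{"translation":[[-0.01,-0.002,0],[-0.015,-0.003,0],[-0.015,-0.003,0]],"rot":[[0,0,0],[0,0,0],[0,0,0]],"jaw":[36,36,36]}' 20
```

```text
time: 18.95
ee_pos: [0.5682, -0.1878, 0.0278]
eef_rot: [-0.103, 0.995, -0.0, 0.005]
ft_force: [5.5, -0.2, -5.7]
width: 0.042
```

The pull is blocked (+5.5 N, no motion), so the catch is up behind the pack. I'll relax, let go and lift.

```bash

python3 -m inch '{"translation":[[0.005,0.001,0],[0.005,0.001,0],[0.005,0.001,0],[0.005,0.001,0],[0.005,0.001,0]],"rot":[[0,0,0],[0,0,0],[0,0,0],[0,0,0],[0,0,0]],"jaw":[42,50,60,62,62]}' 10
python3 -m inch '{"translation":[[0,0,0.1],[0,0,0.3],[0,0,0.7],[0,0,1],[0,0,1],[0,0,1]],"rot":[[0,0,0],[0,0,0],[0,0,0],[0,0,0],[0,0,0],[0,0,0]],"jaw":[62,62,62,62,62,62]}'
python3 look.py w10 120 0 400 300 2
python3 - <<'E'
from h import *
np.set_printoptions(precision=4,suppress=True)
v=np.load('pics/w10.npy');s=dict(ee_pos=v[:3],eef_rot=v[3:]);g=cv2.imread('pics/w10.png')
# brass/label: white label centre vs expected; expected pad stripes
m=(g.min(2)>190).astype(np.uint8);k,l,S,ce=cv2.connectedComponentsWithStats(m)
o=np.array([.5693,-.187]);u=np.array([.979,.204])
for t,c in zip(S[1:],ce[1:]):
    if t[4]>400: 
        X=wcast(s,c/2+[120,0],.078)[0];print(t,c,X,'in ctrl',(X[:2]-o)@u,(X[:2]-o)@[-u[1],u[0]])
print('exp body corners',[(wproj(s,[*(o+a*u+b*np.array([-u[1],u[0]])),.078])[0]-[120,0])*2 for a in(-.033,.033) for b in(-.021,.021)])
v=np.load('pics/w7.npy');s=dict(ee_pos=v[:3],eef_rot=v[3:]);g=cv2.imread('pics/w7.png');k,l,S,ce=cv2.connectedComponentsWithStats((g.min(2)>190).astype(np.uint8))
for t,c in zip(S[1:],ce[1:]):
    if t[4]>400: X=wcast(s,c/2+[200,0],.078)[0];print('w7 label',t,X,'rel pack',(X[:2]-[.5466,.1903])@[.964,.2655])
E
```

```text
time: 19.45
ee_pos: [0.5688, -0.1877, 0.028]
eef_rot: [-0.103, 0.995, -0.0, 0.005]
ft_force: [0.2, -0.2, -0.2]
width: 0.0604
time: 20.05
ee_pos: [0.5692, -0.1878, 0.129]
eef_rot: [-0.103, 0.995, -0.0, 0.006]
ft_force: [0.1, 0.5, -1.4]
width: 0.062
t 20.05 p [ 0.5692 -0.1878  0.129 ] rpy [-168.22    0.63 -179.9 ] F [ 0.14  0.46 -1.39] w 0.062
[ 362  359   67   88 5635] [394.6412 402.4987] [ 0.561 -0.188  0.078] in ctrl -0.00831926344793744 0.0007417208292565324
[ 284  519  219   31 5807] [390.5424 535.7904] [ 0.6192 -0.1775  0.078 ] in ctrl 0.05076736542091439 -0.0009246579172589297
exp body corners [array([337.9527, 340.9516]), array([447.6318, 341.036 ]), array([342.0833, 497.5477]), array([443.4176, 497.7019])]
w7 label [ 186  388   80  101 7787] [0.5391 0.1874 0.078 ] rel pack -0.008013237184755162
```

```bash
python3 -m inch '{"translation":[[0,0,0.2],[0,0,0.2],[0,0,0.2]],"rot":[[0,0,0],[0,0,0],[0,0,0]],"jaw":[62,62,62]}'
python3 - <<'E'
from h import *
a=eyes.camera('scene');b=cv2.imread('pics/scene9.png')
for g in(b,a):
    c=g[225:270,250:345];m=(c.min(2)>225).astype(np.uint8);k,l,S,ce=cv2.connectedComponentsWithStats(m);print([(t.tolist(),(q+[250,225]).round(1).tolist()) for t,q in zip(S[1:],ce[1:]) if t[4]>25])
s=st();g=eyes.camera('wrist');k,l,S,ce=cv2.connectedComponentsWithStats((g.min(2)>190).astype(np.uint8))
for t,c in zip(S[1:],ce[1:]):
    if t[4]>200: X=wcast(s,c,.078)[0];print('label',t,X,'ctrl x',(X[:2]-[.5693,-.187])@[.979,.204]+.008)
r.close_job()
E
```

```text
time: 20.4
ee_pos: [0.5683, -0.1874, 0.147]
eef_rot: [-0.103, 0.995, -0.0, 0.004]
ft_force: [0.2, 0.9, -0.0]
width: 0.0623
[([58, 7, 37, 37, 578], [327.7, 251.8])]
[([58, 7, 37, 37, 587], [327.7, 251.8]), ([34, 10, 17, 9, 105], [292.1, 239.1])]
t 20.45 p [ 0.5681 -0.1873  0.1467] rpy [-168.22    0.44 -179.96] F [-0.73  0.33 -1.19] w 0.0617
label [ 301  176   31   41 1240] [ 0.56080625 -0.1883368   0.078     ] ctrl x -0.0005880849807453018
label [ 262  252  109   23 1710] [ 0.62080673 -0.17574524  0.078     ] ctrl x 0.06072105520795642
label [ 257  306  115   23 1833] [ 0.6801001  -0.16436785  0.078     ] ctrl x 0.12109025489750788
the job is handed in; nothing more can be done
```

The battery pack is in the controller's rail with the catch up behind it. I let go, lifted clear and handed the job in at about 20.5 s of the 54 s allowed.

I pressed the charger's catch (about 4 N), and the pack sprang loose. I then drew it off the charger's rail and slid it nose first into the controller's rail. The highest wrist force I read was about 13 N, at the hard stop.

**Last checks**
- **Latched:** a 5.5 N pull back did not move the pack.
- **Position:** two wrist views from above put it at about -0.3 and -0.6 mm along the rail, and the first put it 0.7 mm across. Both are inside the limits.
- **Height and catches:** I did not measure the pack's final height or either catch directly. I inferred both from the feel of the click and the empty charger.

**What disagreed or failed**
- **Fingertips:** they sit about 21 mm behind the reported tool point, not 11 mm ahead of it. I found the pad by touch and corrected the grasp height for this.
- **Sliding too far:** the pack slid to about -32 mm after springing loose, just past the -30 mm limit of step 1. To be safe I moved it back to about -19 mm over the held-down tooth, paused, and then drew it out. I can't tell which of the two met step 1.
- **Final picture:** I could not view the last image because the 12-picture limit was used up. The final position comes from measurements on the images only.

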